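Zero and reset a stirrer's speed selector by fingertip

ROBOT

A 6-joint arm with a two-finger parallel gripper is mounted at the origin on the work surface. World frame = base frame: x ahead of the robot, y to its left, z up, the work surface at z = 0. Lengths are in m, angles in rad, forces in N, time in s.
With the tool pointing down it reaches from about 0.3 to 0.85 m from the base axis. Payload 5.4 kg.
Tool frame: the origin (TCP) lies between the finger pads; the fingertips stand 11 mm ahead of it and the grasp point (between the pads) lies 8 mm behind it (arm.tip_extent is the x of the fingertips in the tool frame, in m); x points along the fingers, y is the direction in which the jaws open and shut, and the axes are right-handed (so a half turn about x gives the same grasp; the last joint's range is limited). The gripper opens to 85 mm and grips with 20 to 120 N. Pads are 22 mm wide; open, the fingers measure 114 mm over their backs; the gripper's body (76 mm by 85 mm) begins 54 mm behind the grasp point. The pads swing forward as they close: fully open they stand 13 mm farther back than shut.
Start: joints at [-1.355, 0.158, 1.597, -0, 1.386, -0.21], TCP at [0.237, -0.524, 0.242] pointing down, gripper open.
Joint ranges: [-2.91, 2.91], [-0.94, 2.29], [0.18, 2.7], [-1.29, 4.43], [0.17, 2.64], [-3, 3]. Speed limits (rad/s): [2.57, 2.57, 3.14, 3.14, 3.14, 3.14].

INTERFACE

Orientations are given as a 3x3 rotation matrix whose columns are the frame's x, y, z axes.
In Python, from rig import monitor, viewer, arm gives the robot as it stands.
- The arm moves only by the tool step_arm, never from a script. Its argument "motion" is text: rows parted by semicolons, each of 7 numbers parted by spaces: the opening in per cent of the stroke, from 0 (shut) to 100 (fully open), then the shift along the tool's x, y, z in m, then the turn, a rotation vector about the tool's x, y, z in degrees. In form: claw tx ty tz ax ay az; .... A call has 1 to 20 rows; each row is the pose to reach, as a shift and turn from the pose commanded when the call began, along the tool's axes at that moment; what a row does not reach only later rows make up. A row lasts 1/8 s, in which the tool goes at most 62.5 mm and 10.7 degrees, less where a joint would pass 70% of its speed; a pose out of reach is approached as far as the arm can. A call with a gripper value outside its range is refused whole. The fingers move at their own pace and stop on an object; "grip_force" is the grip in N (left out, the last holds). Time passes only in rows, so rows that repeat a pose let the fingers close. It gives the time, the measured TCP pose, the force and the opening at its end, in the units of the state.
- monitor.read_state(): the state, without advancing time (a new reading comes with each control period).
- viewer.read_camera(name): name is "side" or "top"; returns (picture, depth): 384x512x3 uint8, red, green, blue; 384x512 float32, m along the optical axis (not along the pixel's ray), 0 where there is no reading.
- viewer.camera_info(name): a dict with "fx", "fy", "cx", "cy" (pixels), "D" ([k1, k2, p1, p2, k3] as OpenCV has them; the pictures are not rectified), "xyz" and "attitude" of the camera in the world. Camera axes: x right, y up, looking along -z (the intrinsics and any distortion apply to the point x, -y, -z); pixel columns grow to the right and rows downward; lengths in m; the calibration is good to about 2 mm. A picture is of the moment at which its call begins. camera_info takes no time and is no camera call.
- arm.sign_off(): hands the job in, once; it reports no verdict.
The state is a dict: "time_s": time; "joints": joint angles; "qd": joint speeds; "joint_torque": joint torques, N m; "ee_pos": TCP position; "ee_rot": TCP orientation; "ft_force": force on the tool from outside, world axes, zero at the start; "moment": the same for the moment, N m; "grip_width": opening from 0.0 (shut) to 1.0 (fully open).
Only numpy, scipy, OpenCV 4.12 (cv2) and the standard library are available. Lean on these libraries where they do the work, as an engineer would, in place of code of your own. Each camera call takes 0.05 s, during which the arm holds its last target. There are 200 camera calls.

TASK

The bath stirrer has tripped and will not restart until its speed selector has been zeroed: gently pushing the pointer round with a fingertip, never gripping it, turn it counter-clockwise all the way back to the long off mark, then clockwise five clicks to the fifth short mark, without ever going past that mark. With the selector clicked in there, press the wide round start button fully down with the fingertips and let it come up again. Do not press the small button, and leave everything else where it stands.

Things in the scene. Friction and masses are not known exactly. Their poses are not given: they have to be found in the camera images.
- console: Stirrer control console, a fixed box 220 (x) x 380 (y) x 70 mm high, flat grey top; origin at the centre of its underside on the bench, x pointing away from the operator's side, z up. The selector's axis is at x -30 mm, y 0; the two buttons at x -30 mm, y +130 and -130 mm, in either order. The top is free of other things within 75 mm of the selector's axis.
- selector_axis (a point): Point on the selector's upright axis, level with the console's top. The selector is black: a round skirt of 26 mm radius, 6 mm high, with an upright bar across it that reaches 60 mm from the axis at its nose and 18 mm at its tail. The bar is 14 mm thick (10 mm over the last 22 mm of the nose); its top is 34 mm above the console's top and has a white line.
- pointer (a point): Point on the top of the selector's bar, 40 mm from the axis towards the nose, 34 mm above the console's top. It turns with the selector: x along the bar to the nose, y level across the bar, z up.
- selector (a joint): Selector angle (rad): 0 at off (hard stop, long white mark; nose 105 degrees counter-clockwise, from above, of console x), growing clockwise from above. Sprung clicks every 30 degrees: 0.524 first short mark, 2.618 the fifth, 3.665 the seventh (hard stop); between clicks it springs to the nearer. Leaving a click takes 0.05 N m (1.3 N at 40 mm). It starts at one of marks 1 to 4.
- start_top (a point): Centre of the top of the start button: the wide one, a round steel cap of 18 mm radius in a dark round housing on the console's top; it is pressed straight down.
- start (a joint): How far the start button is pressed (m): 0 up, 0.006 fully down, which takes about 5 N; it springs up when let go.
- lamp_test_top (a point): Centre of the top of the small button (cap of 8 mm radius), which is not to be pressed.
- lamp_test (a joint): How far the small button is pressed (m), 0 up to 0.005.
- jar: Loose small amber jar with a white cap, 42 mm across, 42 mm high, on the back of the console's top; origin at the centre of its underside. Leave it.
- specimen: Loose brass ring, 42 mm across, 12 mm high, on the back of the console's top; origin at the centre of its underside. Leave it.
- beaker: Loose glass beaker 68 mm across, 85 mm high, on the bench to the left of the console; origin under its centre. Leave it.
- reagent: Loose amber bottle 60 mm across, 120 mm high, on the bench to the right of the console; origin under its centre. Leave it.
- wrench: Loose steel wrench 180 mm long, flat on the bench in front of the console. Leave it.
- brush: Loose brush 160 mm long, on the bench in front of the console. Leave it.
- weight: Loose brass weight 34 mm across, 47 mm high, on the bench behind the console. Leave it.

How it is judged:
By the outcome, as a careful person would: the job done as asked, in the order asked, and still so for the second after the job is handed in, with the robot touching nothing.
It also fails if it takes over 72 s, if anything falls off the work surface, if the arm or the gripper's body presses on something with over 40 N, if the wrist force passes 120 N, or if a joint passes its speed limit or range.

## Working session

There is one attempt and no reset: what is moved stays moved. The work goes in short steps, Python scripts to look and compute and a tool call to move; the robot and the scene stay as the last step left them, time stands still between calls to the robot, and variables do not carry over. Pictures are saved under pics/ and viewed, about 8 in all and at most 12, crops included, and the job is handed in when it is done.

Besides the shell and the picture viewer there is one more tool, called as name(argument=value, ...) on one line, values as JSON. step_arm: Moves the arm, as the interface text tells. Its arguments: {"type":"object","properties":{"motion":{"type":"string"},"grip_force":{"type":"number"}},"required":["motion"]}

```bash
mkdir -p pics; cat > h.py <<'E'
import numpy as np, cv2
from rig import monitor, viewer, arm
def shot(name):
    return viewer.read_camera(name)
def world(name, d, u, v, z=None):
    """pixel -> world by depth, or by plane height z"""
    i=viewer.camera_info(name); K=np.array([[i['fx'],0,i['cx']],[0,i['fy'],i['cy']],[0,0,1.]])
    x,y=cv2.undistortPoints(np.array([[[u,v]]],float),K,np.array(i['D'],float))[0,0]
    R=np.array(i['attitude']); ray=R@np.array([x,-y,-1]); o=np.array(i['xyz'])
    s=(z-o[2])/ray[2] if z is not None else d[int(round(v)),int(round(u))]
    return o+s*ray
def save(p,name,box=None,k=1):
    p=p[...,::-1]
    if box: u0,v0,u1,v1=box; p=p[v0:v1,u0:u1]
    cv2.imwrite('pics/'+name,cv2.resize(p,None,fx=k,fy=k,interpolation=cv2.INTER_CUBIC))
E
python3 - <<'E'
from h import *
for n in ('top','side'):
    p,d=shot(n); save(p,n+'0.png'); np.save(n+'0.npy',d); np.save(n+'0p.npy',p)
    print(n,viewer.camera_info(n))
s=monitor.read_state(); print(s['time_s'],s['ee_pos'],np.round(s['ee_rot'],3),s['ft_force'],arm.tip_extent)
E
```

```text
top {'fx': 452.7994086281397, 'fy': 452.7994086281397, 'cx': 255.05871449149728, 'cy': 194.6208199832242, 'D': array([0.05195377, 0.        , 0.        , 0.        , 0.        ]), 'xyz': array([0.45603867, 0.05432046, 1.11037017]), 'attitude': array([[-2.87457067e-03,  9.96836723e-01, -7.94247121e-02],
       [-9.99995446e-01, -2.93849967e-03, -6.88032735e-04],
       [-9.19245787e-04,  7.94223725e-02,  9.96840630e-01]])}
side {'fx': 374.220724897428, 'fy': 374.220724897428, 'cx': 252.40951640191423, 'cy': 192.1188280821205, 'D': array([-0.05449509,  0.        ,  0.        ,  0.        ,  0.        ]), 'xyz': array([0.14017413, 0.52531643, 0.6420588 ]), 'attitude': array([[-0.7460726 ,  0.45142026, -0.48948485],
       [-0.66584415, -0.50002037,  0.55374289],
       [ 0.00521837,  0.73905303,  0.67362704]])}
0.1 [ 0.23735419 -0.52313351  0.24137754] [[-0.     0.413 -0.911]
 [ 0.002 -0.911 -0.413]
 [-1.    -0.002 -0.   ]] [-0.06295466 -1.30743791  0.60013933] 0.011
```

View pics/top0.png

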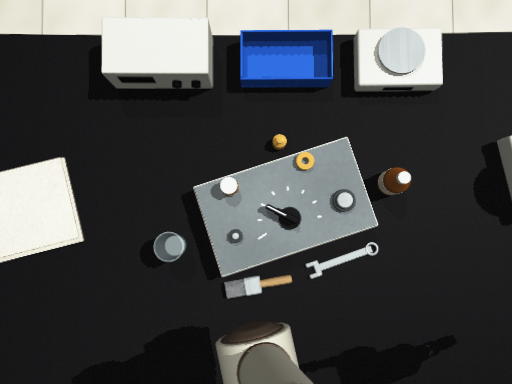

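View pics/side0.png

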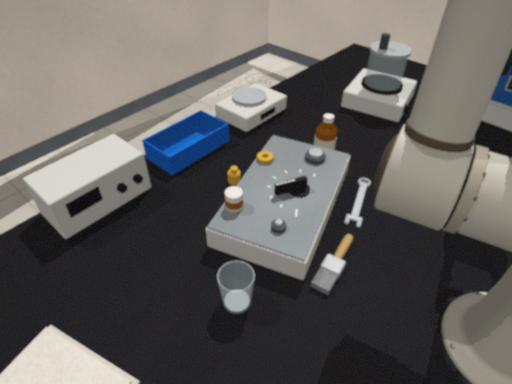

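Top view: console with corners at about (194,187), (347,138), (377,226) and (221,276); selector axis near (290,217), nose near (263,206). The wide start button is near (344,200) and the small one near (235,236). I'll enlarge and compute poses.

```bash
python3 - <<'E'
from h import *
p=np.load('top0p.npy'); d=np.load('top0.npy')
save(p,'crop0.png',(185,130,385,280),4)
for n,(u,v) in dict(c1=(194,187),c2=(347,138),c3=(377,226),c4=(221,276)).items(): print(n,world('top',d,u,v,z=.07))
for n,(u,v) in dict(sel=(290,217),start=(344,200),lamp=(235,236),nose=(264,207)).items(): print(n,world('top',d,u,v))
# console top fit by depth
pts=np.array([world('top',d,u,v) for v in range(130,285) for u in range(185,385)])
m=abs(pts[:,2]-.07)<.006
print(np.median(pts[m,2]), m.sum())
r=cv2.minAreaRect(pts[m,:2].astype(np.float32)); print(r)
E
```

```text
c1 [0.55697667 0.19579439 0.07      ]
c2 [ 0.67012376 -0.15871628  0.07      ]
c3 [ 0.46625663 -0.2231036   0.07      ]
c4 [0.35399537 0.13282063 0.07      ]
sel [ 0.4862264  -0.02256795  0.10181772]
start [ 0.52455075 -0.14526911  0.0905343 ]
lamp [0.44431025 0.10046904 0.08596668]
nose [0.51039067 0.03452951 0.06849397]Traceback (most recent call last):
  File "<stdin>", line 7, in <module>
  File "h.py", line 7, in world
    i=viewer.camera_info(name); K=np.array([[i['fx'],0,i['cx']],[0,i['fy'],i['cy']],[0,0,1.]])
ValueError: time passes only in moves, steps and waits
```

View pics/crop0.png

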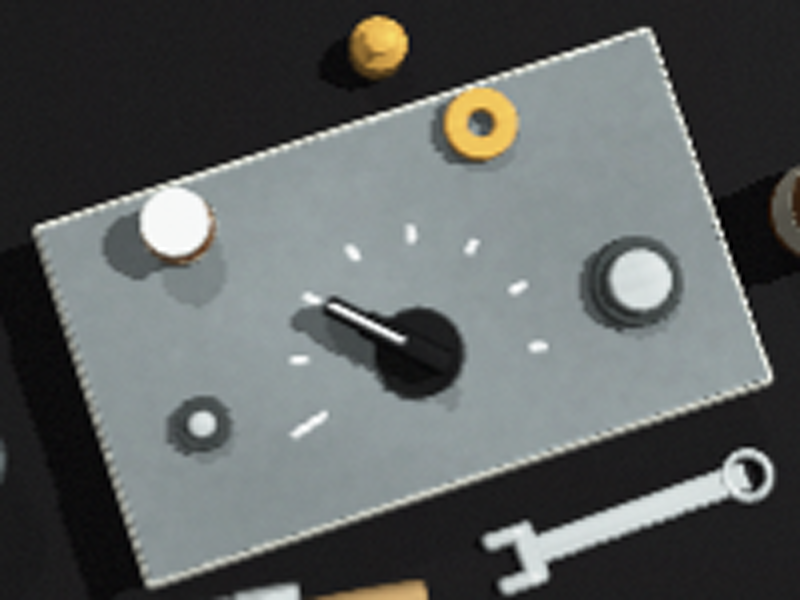

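At mark 2: in the crop the nose (330,303) points at the second short mark (311,298), with the long off mark at (308,425) and the fifth at (472,246). The corners and buttons agree on a console yaw of about 17.5°, axis ≈ (0.4845, -0.0225) and start ≈ (0.5235, -0.146). I'll close the gripper and move above the clockwise side of the pointer.

```bash
cat >> h.py <<'E'
from scipy.spatial.transform import Rotation as Ro
AX=np.array([.4845,-.0225]); YAW=17.5
def pose(th,r,lat,ztip):
    """bar at selector angle th (deg); tool z points clockwise; lat + = ccw side"""
    f=np.radians(105-th+YAW); u=np.array([np.cos(f),np.sin(f)]); n=np.array([-u[1],u[0]])
    R=np.column_stack([[0,0,-1],-np.r_[u,0],-np.r_[n,0]])
    if np.linalg.det(R)<0: R[:,1]*=-1
    return np.r_[AX+r*u+lat*n, ztip+.011], R
def rel(poses):
    s=monitor.read_state(); p0=np.array(s['ee_pos']); R0=np.array(s['ee_rot'])
    print('t',s['time_s'],'F',np.round(s['ft_force'],2),'j6',np.round(s['joints'][5],2))
    for p,R in poses:
        print(np.round(R0.T@(p-p0),4), np.round(Ro.from_matrix(R0.T@R).as_rotvec(degrees=True),1))
E
python3 - <<'E'
from h import *
rel([pose(60,.052,-.026,.16),pose(60,.052,-.026,.085)])
E
```

```text
t 0.1 F [-0.06 -1.31  0.6 ] j6 -0.21
[ 0.0712 -0.3654 -0.4888] [-1.281e+02 -1.000e-01  0.000e+00]
[ 0.1462 -0.3652 -0.4888] [-1.281e+02 -1.000e-01  0.000e+00]
```

step_arm(motion="0 0.03 -0.0366 -0.0489 -11 0 0; 0 0.03 -0.0731 -0.0978 -22 0 0; 0 0.03 -0.1096 -0.1466 -33 0 0; 0 0.03 -0.1462 -0.1955 -44 0 0; 0 0.03 -0.1827 -0.2444 -55 0 0; 0 0.03 -0.22 -0.293 -66 0 0; 0 0.03 -0.256 -0.342 -78 0 0; 0 0.04 -0.292 -0.391 -90 0 0; 0 0.05 -0.329 -0.44 -102 0 0; 0 0.07 -0.365 -0.489 -114 0 0; 0 0.071 -0.365 -0.489 -124 0 0; 0 0.071 -0.365 -0.489 -128 0 0; 0 0.071 -0.365 -0.489 -128 0 0; 0 0.071 -0.365 -0.489 -128 0 0; 0 0.071 -0.365 -0.489 -128 0 0; 0 0.071 -0.365 -0.489 -128 0 0")

```text
time_s: 2.1
ee_pos: [0.5321, 0.0106, 0.1714]
ee_rot: [[0.0, 0.464, 0.886], [-0.0, 0.886, -0.464], [-1.0, 0.0, 0.0]]
ft_force: [-0.6, -0.1, 1.1]
grip_width: 0.002
```

```bash
python3 - <<'E'
from h import *
rel([pose(60,.052,-.026,.160),pose(60,.052,-.026,.085)])
p,d=shot('side'); save(p,'side1.png',(180,100,380,250),4)
print(monitor.read_state()['grip_width'],arm.tip_extent)
E
```

```text
t 2.1 F [-0.55 -0.05  1.08] j6 -1.3
[ 0.0004  0.0007 -0.0009] [-0.2  0.  -0. ]
[ 0.0754  0.0007 -0.0009] [-0.2  0.  -0. ]
-0.0038754552000050463 0.011
```

View pics/side1.png

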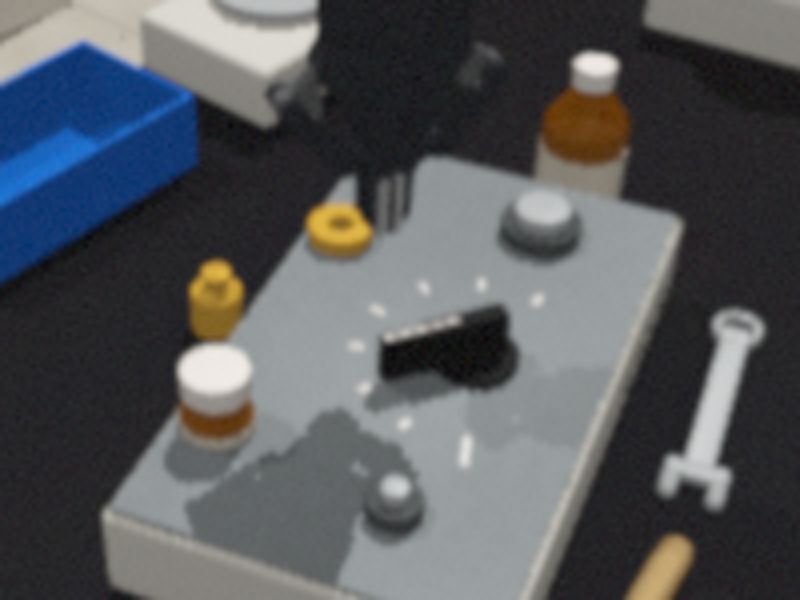

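The view shows the finger above the console, clear of the pointer, which is still at mark 2. Nose is at (385,355) in the crop, jar and ring well clear. I'll descend.

step_arm(motion="0 0.03 0.001 -0.001 0 0 0; 0 0.06 0.001 -0.001 0 0 0; 0 0.075 0.001 -0.001 0 0 0; 0 0.075 0.001 -0.001 0 0 0")

```text
time_s: 2.65
ee_pos: [0.5309, 0.0122, 0.0955]
ee_rot: [[-0.002, 0.464, 0.886], [0.0, 0.886, -0.464], [-1.0, -0.001, -0.002]]
ft_force: [0.2, 0.6, -0.7]
grip_width: 0.004
```

```bash
python3 - <<'E'
from h import *
rel([pose(60,.052,l,.085) for l in (-.022,-.019,-.016)]+[pose(t,.052,-.016,.085) for t in (57,54,51,48,45,42,39,36,33,30,27,24,21,18,15,12,9,6,3,0)])
E
```

```text
t 2.65 F [ 0.2   0.56 -0.66] j6 -1.29
[-0.0005 -0.0002 -0.0032] [-0.1 -0.1  0. ]
[-0.0005 -0.0002 -0.0062] [-0.1 -0.1  0. ]
[-0.0005 -0.0002 -0.0092] [-0.1 -0.1  0. ]
[-0.0005  0.0005 -0.0119] [-3.1 -0.1  0. ]
[-0.0005  0.0012 -0.0147] [-6.1 -0.1  0. ]
[-0.0005  0.0016 -0.0175] [-9.1 -0.1  0. ]
[-0.0005  0.0019 -0.0203] [-12.1  -0.1   0. ]
[-0.0005  0.0021 -0.0232] [-15.1  -0.1   0. ]
[-0.0005  0.0021 -0.026 ] [-18.1  -0.1   0. ]
[-0.0005  0.002  -0.0289] [-21.1  -0.1   0. ]
[-0.0005  0.0017 -0.0317] [-24.1  -0.1   0. ]
[-0.0005  0.0013 -0.0345] [-27.1  -0.1   0. ]
[-0.0005  0.0008 -0.0373] [-30.1  -0.1   0. ]
[-0.0004  0.     -0.0401] [-33.1  -0.1  -0. ]
[-0.0004 -0.0008 -0.0428] [-36.1  -0.1  -0. ]
[-0.0004 -0.0018 -0.0454] [-39.1  -0.1  -0. ]
[-0.0004 -0.003  -0.0481] [-42.1  -0.1  -0. ]
[-0.0004 -0.0042 -0.0506] [-45.1  -0.1  -0. ]
[-0.0004 -0.0056 -0.0531] [-48.1  -0.1  -0. ]
[-0.0004 -0.0072 -0.0555] [-51.1  -0.1  -0. ]
[-0.0004 -0.0088 -0.0578] [-54.1  -0.1  -0. ]
[-0.0004 -0.0106 -0.06  ] [-57.1  -0.1  -0. ]
[-0.0004 -0.0125 -0.0622] [-60.1  -0.1  -0. ]
```

step_arm(motion="0 0 0 -0.0032 0 0 0; 0 0 0 -0.0062 0 0 0; 0 0 0 -0.0092 0 0 0; 0 0 0.0005 -0.012 -3 0 0; 0 0 0.001 -0.0147 -6 0 0; 0 0 0.0016 -0.0175 -9 0 0; 0 0 0.002 -0.0203 -12 0 0; 0 0 0.002 -0.0232 -15 0 0; 0 0 0.002 -0.026 -18 0 0; 0 0 0.002 -0.029 -21 0 0; 0 0 0.0017 -0.0317 -24 0 0; 0 0 0.0013 -0.0345 -27 0 0; 0 0 0.0008 -0.0373 -30 0 0; 0 0 0.0008 -0.0373 -30 0 0")

```text
time_s: 4.4
ee_pos: [0.499, 0.0302, 0.0967]
ee_rot: [[0.001, -0.041, 0.999], [-0.0, 0.999, 0.041], [-1.0, -0.0, 0.001]]
ft_force: [-0.3, 0.9, 0.5]
grip_width: -0.004
```

```bash
python3 - <<'E'
from h import *
p,d=shot('side'); save(p,'side2.png',(210,140,360,250),5)
rel([pose(t,.052,-.016,.085) for t in (27,24,21,18,15,12,9,6,3,0)])
E
```

```text
t 4.45 F [0.07 0.36 0.21] j6 -1.79
[ 0.0006  0.0008 -0.0036] [-3.2  0.   0. ]
[ 0.0006  0.0014 -0.0063] [-6.2  0.   0. ]
[ 0.0006  0.0019 -0.0092] [-9.2  0.   0. ]
[ 0.0006  0.0022 -0.012 ] [-12.2   0.    0. ]
[ 0.0006  0.0024 -0.0148] [-15.2   0.    0. ]
[ 0.0006  0.0024 -0.0177] [-18.2   0.    0. ]
[ 0.0006  0.0023 -0.0205] [-21.2   0.    0. ]
[ 0.0006  0.002  -0.0234] [-24.2   0.    0. ]
[ 0.0006  0.0016 -0.0262] [-27.2   0.    0. ]
[ 0.0006  0.001  -0.029 ] [-30.2   0.    0. ]
```

View pics/side2.png

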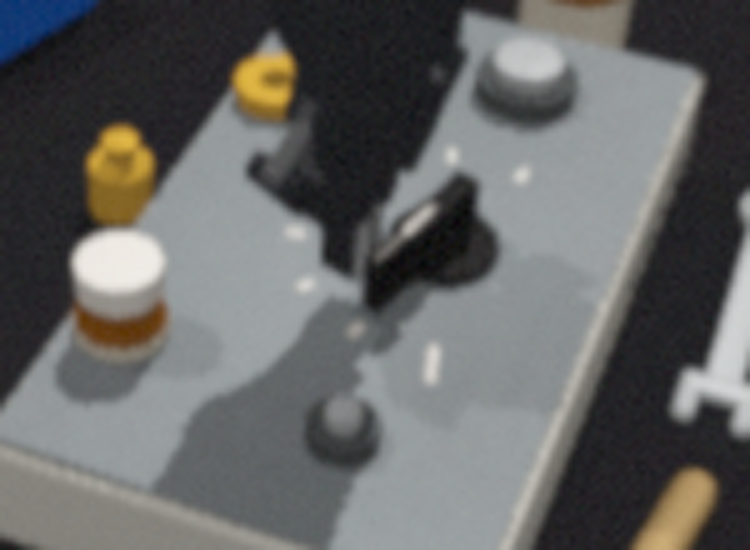

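The nose (370,300) now points at the first short mark (357,328), with the finger behind it. Continuing to off.

step_arm(motion="0 0.0005 0.0008 -0.0033 -3 0 0; 0 0.0005 0.0014 -0.0062 -6 0 0; 0 0.0005 0.0019 -0.009 -9 0 0; 0 0.0005 0.0022 -0.012 -12 0 0; 0 0.0005 0.0024 -0.0148 -15 0 0; 0 0.0005 0.0024 -0.0177 -18 0 0; 0 0.0005 0.0023 -0.0205 -21 0 0; 0 0.0005 0.002 -0.0234 -24 0 0; 0 0.0005 0.0016 -0.026 -27 0 0; 0 0.0005 0.0012 -0.028 -29 0 0; 0 0.0005 0.0012 -0.028 -29 0 0; 0 0.0005 0.0012 -0.028 -29 0 0")

```text
time_s: 5.95
ee_pos: [0.471, 0.0301, 0.0959]
ee_rot: [[0.0, -0.52, 0.854], [-0.0, 0.854, 0.52], [-1.0, -0.0, 0.0]]
ft_force: [0.5, -0.2, 0.7]
grip_width: 0.002
```

```bash
python3 - <<'E'
from h import *
p,d=shot('side'); save(p,'side3.png',(210,140,360,250),5)
rel([pose(0,.052,-.016,.085),pose(0,.052,-.022,.085),pose(0,.052,-.022,.125),pose(0,.052,.026,.125),pose(0,.052,.026,.085)])
E
```

```text
t 6.0 F [0.18 0.46 0.34] j6 -2.31
[-0.0001  0.0004 -0.0009] [-1.1  0.   0. ]
[-0.0001  0.0005  0.0051] [-1.1  0.   0. ]
[-0.0401  0.0005  0.0051] [-1.1  0.   0. ]
[-0.0401 -0.0004 -0.0429] [-1.1  0.   0. ]
[-0.0001 -0.0004 -0.0429] [-1.1  0.   0. ]
```

View pics/side3.png

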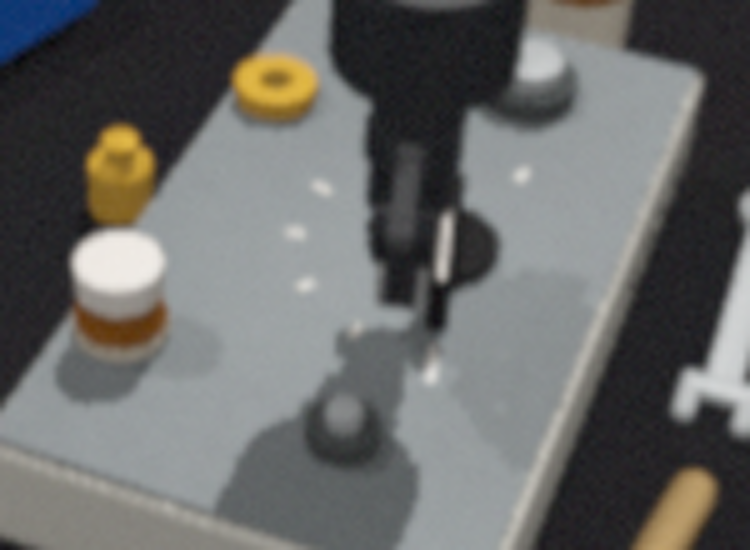

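The pointer now lies along the long off mark (432,360). I'll nudge it gently to confirm the stop.

step_arm(motion="0 0 0.0004 -0.001 -1 0 0; 0 0 0.0004 -0.0015 -1 0 0; 0 0 0.0004 -0.002 -1 0 0; 0 0 0.0004 -0.002 -1 0 0")

```text
time_s: 6.5
ee_pos: [0.4701, 0.0298, 0.0961]
ee_rot: [[0.003, -0.535, 0.845], [0.001, 0.845, 0.535], [-1.0, -0.001, 0.003]]
ft_force: [5.6, 2.4, -3.1]
grip_width: -0.0
```

The reaction of about 6 N along +tool z confirms it is against the off stop, and the geometry model fits to about 1°. Now I'll back off, lift over and go down on the other side.

step_arm(motion="0 0 0 0.004 0 0 0; 0 0 0 0.008 0 0 0; 0 -0.02 0 0.008 0 0 0; 0 -0.044 0 0.008 0 0 0; 0 -0.044 0 0.008 0 0 0; 0 -0.044 -0.0005 -0.02 0 0 0; 0 -0.044 -0.0005 -0.043 0 0 0; 0 -0.044 -0.0005 -0.043 0 0 0; 0 -0.02 -0.0005 -0.043 0 0 0; 0 0 -0.0005 -0.043 0 0 0; 0 0 -0.0005 -0.043 0 0 0; 0 0 -0.0005 -0.043 0 0 0")

```text
time_s: 8.0
ee_pos: [0.4336, 0.0061, 0.0962]
ee_rot: [[0.001, -0.536, 0.844], [-0.0, 0.844, 0.536], [-1.0, -0.0, 0.0]]
ft_force: [0.3, 0.2, 0.3]
grip_width: -0.0
```

```bash
python3 - <<'E'
from h import *
rel([pose(0,.052,l,.085) for l in (.022,.019,.016)]+[pose(t,.052,.016,.085) for t in range(4,75,4)])
E
```

```text
t 8.0 F [0.28 0.15 0.3 ] j6 -2.4
[0.0002 0.0006 0.0056] [-0.1  0.   0. ]
[0.0002 0.0006 0.0086] [-0.1  0.   0. ]
[0.0002 0.0006 0.0116] [-0.1  0.   0. ]
[0.0002 0.0016 0.0152] [3.9 0.  0. ]
[0.0002 0.0023 0.019 ] [7.9 0.  0. ]
[0.0002 0.0028 0.0227] [11.9  0.   0. ]
[0.0002 0.003  0.0265] [15.9  0.   0. ]
[0.0002 0.003  0.0303] [19.9  0.   0. ]
[0.0002 0.0026 0.0341] [23.9  0.   0. ]
[0.0002 0.0021 0.0379] [27.9  0.   0. ]
[0.0002 0.0012 0.0416] [31.9  0.   0. ]
[0.0003 0.0001 0.0452] [35.9  0.   0. ]
[ 0.0003 -0.0012  0.0487] [39.9  0.   0. ]
[ 0.0003 -0.0028  0.0522] [43.9  0.   0. ]
[ 0.0003 -0.0047  0.0555] [47.9  0.   0. ]
[ 0.0003 -0.0067  0.0587] [51.9  0.   0. ]
[ 0.0003 -0.009   0.0618] [55.9  0.   0. ]
[ 0.0003 -0.0115  0.0646] [59.9  0.   0. ]
[ 0.0003 -0.0141  0.0673] [63.9  0.   0. ]
[ 0.0003 -0.017   0.0698] [67.9  0.   0. ]
[ 0.0003 -0.02    0.0721] [71.9  0.   0. ]
```

step_arm(motion="0 0 0.0006 0.0056 0 0 0; 0 0 0.0006 0.0086 0 0 0; 0 0 0.0006 0.0116 0 0 0; 0 0 0.0016 0.0152 4 0 0; 0 0 0.0023 0.019 8 0 0; 0 0 0.0028 0.0227 12 0 0; 0 0 0.003 0.0265 16 0 0; 0 0 0.003 0.0303 20 0 0; 0 0 0.0026 0.0341 24 0 0; 0 0 0.002 0.0379 28 0 0; 0 0 0.0012 0.0416 32 0 0; 0 0 0 0.0452 36 0 0; 0 0 -0.0012 0.0487 40 0 0; 0 0 -0.0028 0.0522 44 0 0; 0 0 -0.0047 0.0555 48 0 0; 0 0 -0.0067 0.0587 52 0 0; 0 0 -0.009 0.0618 56 0 0; 0 0 -0.0115 0.0646 60 0 0; 0 0 -0.0115 0.0646 60 0 0")

```text
time_s: 10.38
ee_pos: [0.494, 0.0309, 0.0959]
ee_rot: [[0.0, 0.463, 0.887], [-0.0, 0.887, -0.463], [-1.0, 0.0, 0.0]]
ft_force: [-0.1, -0.2, -0.0]
grip_width: 0.001
```

```bash
python3 - <<'E'
from h import *
rel([pose(t,.052,.016,.085) for t in list(range(64,117,4))+[118,120]])
E
```

```text
t 10.375 F [-0.15 -0.18 -0.01] j6 -1.27
[-0.0001  0.0013  0.0039] [ 3.9  0.  -0. ]
[-0.0001  0.002   0.0076] [ 7.9  0.  -0. ]
[-0.0001  0.0025  0.0114] [11.9  0.  -0. ]
[-0.0001  0.0027  0.0152] [15.9  0.  -0. ]
[-0.0001  0.0026  0.019 ] [19.9  0.  -0. ]
[-0.0001  0.0023  0.0228] [23.9  0.  -0. ]
[-0.0001  0.0017  0.0265] [27.9  0.  -0. ]
[-0.0001  0.0009  0.0302] [31.9  0.  -0. ]
[-0.0001 -0.0002  0.0338] [35.9  0.  -0. ]
[-0.0001 -0.0016  0.0374] [39.9  0.  -0. ]
[-0.0001 -0.0031  0.0408] [43.9  0.  -0. ]
[-0.0001 -0.005   0.0442] [47.9  0.  -0. ]
[-0.0001 -0.007   0.0474] [51.9  0.  -0. ]
[-0.0001 -0.0093  0.0504] [55.9  0.  -0. ]
[-0.0001 -0.0105  0.0519] [57.9  0.  -0. ]
[-0.0001 -0.0118  0.0533] [59.9  0.  -0. ]
```

step_arm(motion="0 0 0.0013 0.0039 4 0 0; 0 0 0.002 0.0076 8 0 0; 0 0 0.0025 0.0114 12 0 0; 0 0 0.0027 0.0152 16 0 0; 0 0 0.0026 0.019 20 0 0; 0 0 0.0023 0.0228 24 0 0; 0 0 0.0017 0.0265 28 0 0; 0 0 0.0009 0.0302 32 0 0; 0 0 -0.0002 0.0338 36 0 0; 0 0 -0.0016 0.0374 40 0 0; 0 0 -0.0031 0.0408 44 0 0; 0 0 -0.005 0.0442 48 0 0; 0 0 -0.007 0.0474 52 0 0; 0 0 -0.0093 0.0504 56 0 0; 0 0 -0.0093 0.0504 56 0 0")

```text
time_s: 12.25
ee_pos: [0.534, -0.0008, 0.0958]
ee_rot: [[-0.0, 0.994, 0.113], [0.0, 0.113, -0.994], [-1.0, -0.0, -0.0]]
ft_force: [-0.0, -0.3, 0.1]
grip_width: -0.001
```

```bash
python3 - <<'E'
from h import *
p,d=shot('side'); save(p,'side4.png',(210,140,360,250),5)
rel([pose(t,.052,.016,.085) for t in range(118,147,2)])
E
```

```text
t 12.3 F [-0.82 -0.35  0.11] j6 -0.34
[-0.0002  0.001   0.0019] [ 2. -0.  0.]
[-0.0002  0.0014  0.0038] [ 4. -0.  0.]
[-0.0002  0.0018  0.0056] [ 6. -0.  0.]
[-0.0002  0.0022  0.0075] [ 8. -0.  0.]
[-0.0002  0.0024  0.0094] [10. -0.  0.]
[-0.0002  0.0026  0.0112] [12. -0.  0.]
[-0.0002  0.0028  0.0131] [14. -0.  0.]
[-0.0002  0.0028  0.015 ] [16. -0.  0.]
[-0.0002  0.0028  0.0169] [18. -0.  0.]
[-0.0002  0.0028  0.0188] [20. -0.  0.]
[-0.0002  0.0026  0.0207] [22. -0.  0.]
[-0.0002  0.0024  0.0226] [24. -0.  0.]
[-0.0002  0.0022  0.0245] [26. -0.  0.]
[-0.0002  0.0019  0.0264] [28. -0.  0.]
[-0.0002  0.0015  0.0282] [30. -0.  0.]
```

View pics/side4.png

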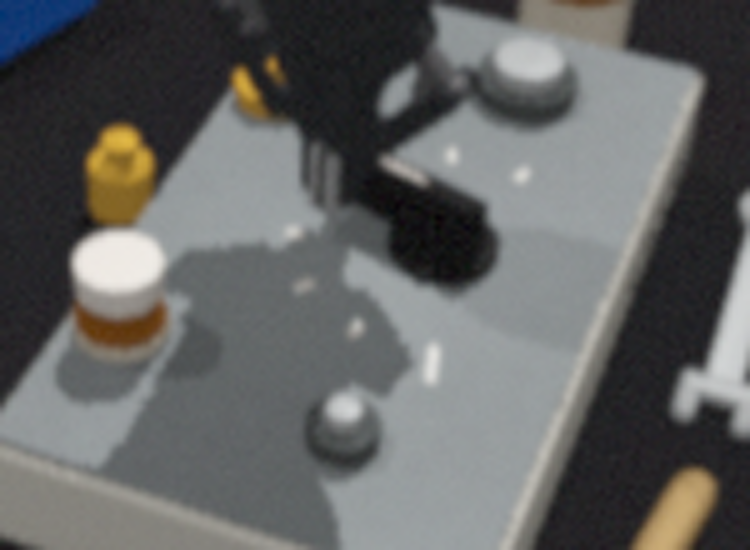

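The pointer sits at the fourth mark, just ahead of the finger (marks 1, 2, 3, 6 and 7 are all visible). Now I'll push slowly over the last crest to about 139°.

step_arm(motion="0 0 0.001 0.0019 2 0 0; 0 0 0.0014 0.0038 4 0 0; 0 0 0.0018 0.0056 6 0 0; 0 0 0.0022 0.0075 8 0 0; 0 0 0.0024 0.0094 10 0 0; 0 0 0.0026 0.0112 12 0 0; 0 0 0.0028 0.0131 14 0 0; 0 0 0.0028 0.014 15 0 0; 0 0 0.0028 0.015 16 0 0; 0 0 0.0028 0.016 17 0 0; 0 0 0.0028 0.0169 18 0 0; 0 0 0.0028 0.0178 19 0 0; 0 0 0.0028 0.0188 20 0 0; 0 0 0.0028 0.0197 21 0 0; 0 0 0.0026 0.0207 22 0 0; 0 0 0.0026 0.0207 22 0 0; 0 0 0.0026 0.0207 22 0 0")

```text
time_s: 14.42
ee_pos: [0.5389, -0.021, 0.0958]
ee_rot: [[-0.0, 0.963, -0.269], [0.0, -0.269, -0.963], [-1.0, -0.0, -0.0]]
ft_force: [-0.2, -0.5, 0.0]
grip_width: 0.001
```

```bash
python3 - <<'E'
from h import *
print(viewer.camera_info('top')['cx'])
p,d=shot('top'); q,_=shot('side')
a=cv2.resize(p[150:260,230:370],None,fx=3,fy=3,interpolation=cv2.INTER_CUBIC); b=cv2.resize(q[140:250,220:340],None,fx=3,fy=3,interpolation=cv2.INTER_CUBIC)
save(np.hstack([a,b]),'both5.png')
rel([pose(138,.052,.024,.085)])
E
```

```text
255.05871449149728
t 14.525 F [ 0.47  0.02 -0.42] j6 0.01
[-0.0002 -0.     -0.008 ] [-0.1 -0.   0. ]
```

View pics/both5.png

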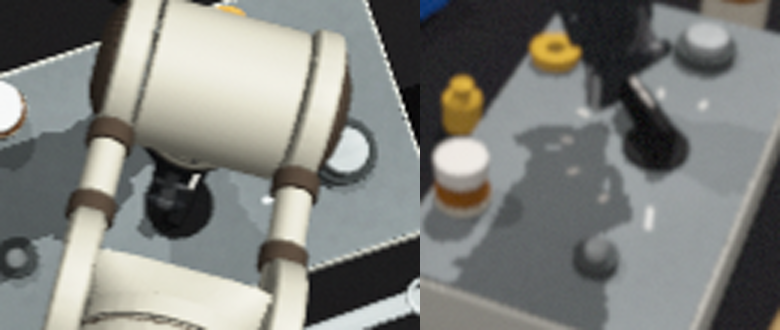

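The finger shows no load and the pointer appears past mark 4, towards the fifth. I'll back off, lift and check with a clear view.

step_arm(motion="0 0 0 -0.004 0 0 0; 0 0 0 -0.008 0 0 0; 0 -0.03 0 -0.008 0 0 0; 0 -0.06 0 -0.008 0 0 0; 0 -0.06 0 0.05 0 0 0; 0 -0.06 0.019 0.1245 0 0 0; 0 -0.06 0.019 0.1245 0 0 0; 0 -0.06 0.019 0.1245 0 0 0; 0 -0.06 0.019 0.1245 0 0 0")

```text
time_s: 15.65
ee_pos: [0.5237, -0.1445, 0.1555]
ee_rot: [[-0.001, 0.964, -0.268], [0.001, -0.268, -0.964], [-1.0, -0.001, -0.001]]
ft_force: [-0.0, 1.0, -0.6]
grip_width: -0.005
```

```bash
python3 - <<'E'
from h import *
p,d=shot('top'); q,e=shot('side')
a=cv2.resize(p[150:260,230:370],None,fx=3,fy=3,interpolation=cv2.INTER_CUBIC); b=cv2.resize(q[140:250,220:340],None,fx=3,fy=3,interpolation=cv2.INTER_CUBIC)
save(np.hstack([a,b]),'both6.png')
P,R=pose(138,0,0,.1); P[:2]=(.5235,-.146); P[2]=.1015
rel([(P,R)])
E
```

```text
t 15.75 F [-0.99  0.77  0.25] j6 -0.22
[0.0541 0.0001 0.0016] [ 0. -0.  0.]
```

View pics/both6.png

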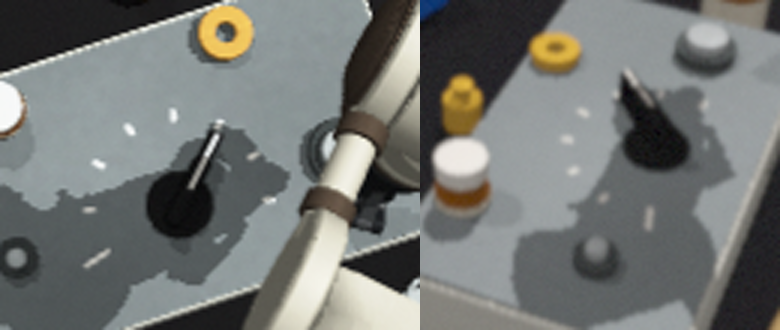

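The pointer covers the fifth mark: marks 4 at (173,115) and 6 at (253,155) are on either side of the nose (218,125). Now I'll go down onto the start button.

step_arm(motion="0 0.025 0 0.0015 0 0 0; 0 0.045 0 0.0015 0 0 0; 0 0.05 0 0.0015 0 0 0; 0 0.05 0 0.0015 0 0 0")

```text
time_s: 16.25
ee_pos: [0.5235, -0.1469, 0.106]
ee_rot: [[-0.0, 0.963, -0.268], [0.0, -0.268, -0.963], [-1.0, -0.0, -0.0]]
ft_force: [-0.5, -0.1, 0.2]
grip_width: -0.001
```

```bash
python3 - <<'E'
from h import *
q,e=shot('side'); save(q,'side7.png',(270,120,370,200),7)
print(monitor.read_state()['ft_force'])
E
```

```text
[0.10053161 0.34175499 0.29699263]
```

View pics/side7.png

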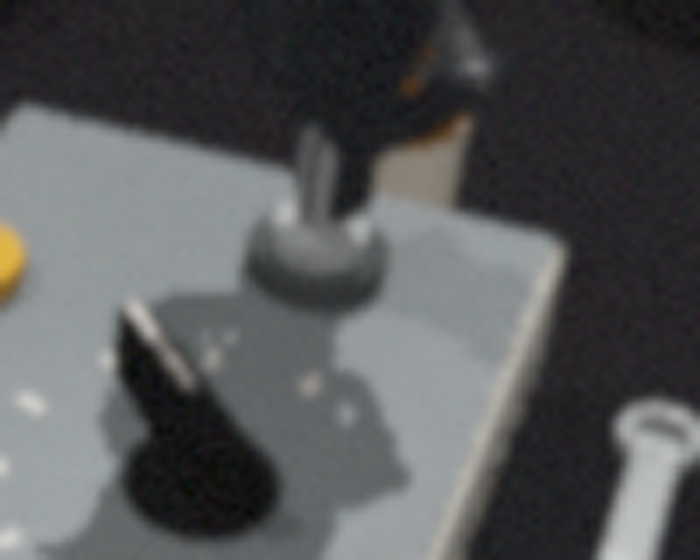

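The fingertips are centred over the cap at (320,230), just above it, and the knuckle stays clear of the bottle. Pressing.

step_arm(motion="0 0.003 0 0 0 0 0; 0 0.0045 0 0 0 0 0; 0 0.006 0 0 0 0 0; 0 0.0075 0 0 0 0 0; 0 0.009 0 0 0 0 0; 0 0.0095 0 0 0 0 0; 0 0.0095 0 0 0 0 0")

```text
time_s: 17.18
ee_pos: [0.5239, -0.1477, 0.097]
ee_rot: [[0.001, 0.963, -0.269], [-0.0, -0.269, -0.963], [-1.0, 0.001, 0.0]]
ft_force: [0.1, 1.1, 6.3]
grip_width: 0.001
```

step_arm(motion="0 0.0005 0 0 0 0 0; 0 0.001 0 0 0 0 0; 0 0.001 0 0 0 0 0")

```text
time_s: 17.55
ee_pos: [0.524, -0.1478, 0.0969]
ee_rot: [[0.001, 0.963, -0.269], [-0.001, -0.269, -0.963], [-1.0, 0.001, 0.0]]
ft_force: [-2.6, 2.6, 12.3]
grip_width: 0.004
```

The force climbs from 6 to 12 N with no travel, so it is at the bottom stop. A brief firm hold, then release and retreat upwards.

step_arm(motion="0 0.0005 0 0 0 0 0; 0 0.0005 0 0 0 0 0; 0 -0.003 0 0 0 0 0; 0 -0.006 0 0 0 0 0; 0 -0.01 0 0 0 0 0; 0 -0.03 0 0 0 0 0; 0 -0.07 0 0 0 0 0; 0 -0.13 0 0 0 0 0; 0 -0.15 -0.05 0.04 0 0 0; 0 -0.15 -0.1 0.09 0 0 0; 0 -0.15 -0.15 0.14 0 0 0; 0 -0.15 -0.2 0.19 0 0 0; 0 -0.15 -0.2 0.24 0 0 0; 0 -0.15 -0.2 0.24 0 0 0; 0 -0.15 -0.2 0.24 0 0 0")

```text
time_s: 19.42
ee_pos: [0.2658, -0.3244, 0.2446]
ee_rot: [[-0.001, 0.963, -0.27], [0.002, -0.27, -0.963], [-1.0, -0.001, -0.002]]
ft_force: [0.2, 1.0, 0.2]
grip_width: 0.004
```

```bash
python3 - <<'E'
from h import *
p,d=shot('top'); q,e=shot('side'); p0=np.load('top0p.npy'); d0=np.load('top0.npy')
print('cap z', world('top',d,344,200), world('top',d0,344,200), np.median(d[198:203,342:347])-np.median(d0[198:203,342:347]))
a=cv2.resize(p[120:300,140:420],None,fx=2.8,fy=2.8,interpolation=cv2.INTER_CUBIC)
save(a,'top8.png'); print(a.shape)
print(monitor.read_state()['ft_force'],np.abs(monitor.read_state()['qd']).max())
E
```

```text
cap z [ 0.52454499 -0.14525235  0.09061996] [ 0.52455075 -0.14526911  0.0905343 ] -0.00028204918
(504, 784, 3)
[-0.37997415  0.13806965  0.00268774] 0.0160279708025758
```

View pics/top8.png

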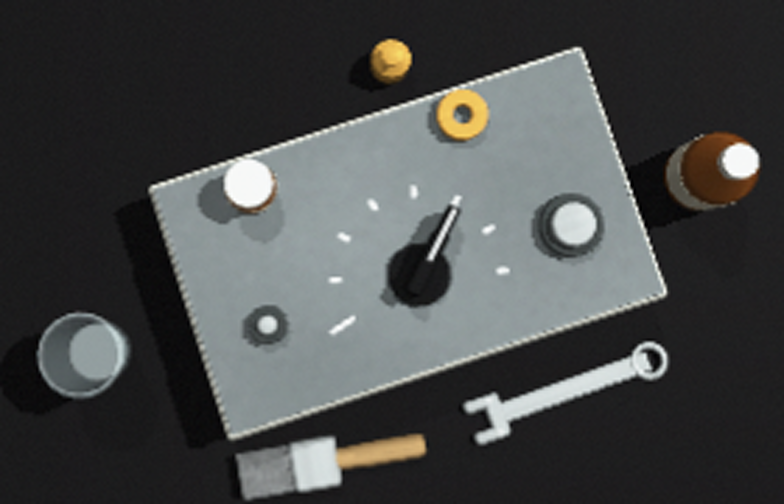

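The pointer is at the fifth mark, the button is up and the other items are unmoved. The apparent travel at the stop was about 4.7 mm against 6 mm, so I'll check the height bias and the housing rim before handing in.

```bash
python3 - <<'E'
from h import *
p,d=shot('top')
for u in (325,329,331,333,335,337,339,341,344,347,350,353,355,357,359): print(u,np.round(world('top',d,u,200),4))
print('console',world('top',d,300,185)[2],world('top',d,325,215)[2],world('top',d,270,245)[2])
E
```

```text
325 [ 0.5261 -0.1058  0.0697]
329 [ 0.526  -0.1149  0.0703]
331 [ 0.5259 -0.1192  0.0718]
333 [ 0.5252 -0.1222  0.0811]
335 [ 0.5252 -0.1265  0.0823]
337 [ 0.5246 -0.1295  0.0911]
339 [ 0.5245 -0.1337  0.0922]
341 [ 0.5245 -0.1385  0.0909]
344 [ 0.5245 -0.1452  0.0909]
347 [ 0.5244 -0.1517  0.0922]
350 [ 0.5245 -0.1586  0.091 ]
353 [ 0.5251 -0.1674  0.0817]
355 [ 0.5253 -0.1725  0.0789]
357 [ 0.526  -0.1796  0.0674]
359 [ 0.526  -0.1843  0.067 ]
console 0.07086753409903457 0.06825738082319854 0.06916746500264082
```

The cap top averages about 0.0915–0.092, so fully down is about 0.086, which matches the tip height of 0.0859 at the stop. The housing rim at about 0.082 is lower, so the fingers were bearing on the cap alone. Handing in.

```bash
python3 -c "
from rig import arm
print(arm.sign_off())"
```

```text
the job is handed in; nothing more can be done
None
```

The job is done and handed in at about 19.5 s on the robot's clock.

- **Selector zeroed:** I pushed the pointer with the closed fingertips from mark 2 counter-clockwise to the long off mark. A gentle nudge there met about 6 N from the hard stop.
- **Selector set:** I then pushed it clockwise and stopped the finger at about 138°, so it sprang into the fifth click by itself. The pictures before the button press and after it both show the nose on the fifth short mark. I did not measure the angle during the last click, so "never past the mark" rests on the finger never going beyond that position.
- **Start button:** I pressed it until the force rose from 6 to 12 N with no further travel. At first the travel looked like 4.7 mm instead of 6 mm. A closer depth check put the fully-down height at 0.086 m and the fingertips at 0.0859 m, with the housing rim lower at 0.082 m. The cap came back up to its starting height.
- **Everything else:** in the last top picture the small button, jar, ring, beaker, bottle, wrench, brush and weight look as they did at the start. The arm is clear of everything.

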